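Empty the cap scoop through the spring flap

ROBOT

A 6-joint arm with a two-finger parallel gripper is mounted at the origin on the work surface. World frame = base frame: x ahead of the robot, y to its left, z up, the work surface at z = 0. Lengths are in m, angles in rad, forces in N, time in s.
With the tool pointing down it reaches from about 0.2 to 0.875 m from the base axis. Payload 3.4 kg.
Tool frame: the origin (TCP) lies between the finger pads; the fingertips stand 25 mm ahead of it and the grasp point (between the pads) lies 6 mm ahead of it (r.nose_length is the z of the fingertips in the tool frame, in m); z points along the fingers, x is the direction in which the jaws open and shut, and the axes are right-handed (so a half turn about z gives the same grasp; the last joint's range is limited). The gripper opens to 94 mm and grips with 3 to 60 N. Pads are 16 mm wide; open, the fingers measure 119 mm over their backs; the gripper's body (75 mm by 177 mm) begins 78 mm behind the grasp point.
Start: joints at [-1.283, 0.276, 1.505, -0, 1.361, -0.121], TCP at [0.229, -0.528, 0.23] pointing down, gripper open.
Joint ranges: [-2.89, 2.89], [-0.75, 2.08], [0.22, 2.7], [-1.18, 4.32], [0.11, 2.71], [-2.7, 2.7]. Speed limits (rad/s): [2.57, 2.57, 3.14, 3.14, 3.14, 3.14].

INTERFACE

Orientations are given as a unit quaternion [w, x, y, z].
In Python, from plant import r, gripper_to, inverse_kinematics, vision, models, telemetry gives the robot as it stands. Calls block until the motion is done:
- r.move_to(position, orientation): joint-space move of the TCP to a pose.
- r.move_l(position, rot=None, vel=0.15, guard=None): straight line of the TCP; rot=None keeps the orientation; vel is the mean speed in m/s. With guard (N) it stops when the force on the tool has changed by that much, and returns True; else False.
- r.movej(angles): joint-space move.
- gripper_to(opening, f_grip=None): finger opening in m; f_grip is the grip in N (None keeps the last); returns when the fingers have stopped.
- r.hold(seconds).
- inverse_kinematics(position, orientation): joint angles nearest the present ones, or None.
- vision.snapshot(name): name is "scene" or "top" or "wrist"; returns the picture (400x640x3 uint8, red, green, blue); there is no depth.
- vision.get_calibration(name): a dict with "fx", "fy", "cx", "cy" (pixels), "position" and "orientation" of the camera in the world. Camera axes: x right, y down, z forward; pixel columns grow to the right and rows downward; lengths in m; the calibration is good to about 2 mm. A picture is of the moment at which its call begins: read the wrist's pose just before it. get_calibration takes no time and is no camera call; for the wrist camera it gives the pose at the moment of the call.
A pose or a line that the arm cannot do raises r.PlanningError and nothing moves.
- r.sign_off(): hands the job in, once; it reports no verdict.
Trained networks look in the newest picture that a camera, given by its name, has taken for a name from the list of things; names that differ only in an ending like _2 or _b are one class to them, and where a whole thing is asked for, a point or a joint stands for the part that bears it (a point fixed in the world has none). Each returns a list of dicts, best first, with "score" (0 to 1); they miss things now and then, are a little off and sometimes report something else, mostly with a low value. They report only what shows in the picture. A call takes as long as a camera call. They do not tell look-alikes from the thing itself.
- models.boxes_of(thing, camera): "at" ([x, y, z] in m, in world coordinates, good to about 4 mm: the middle of the surface that is visible of it).
- models.regions_of(thing, camera): "pixels" (400x640 bool, what is visible of it).
- models.mark_of(thing, camera): "at" ([x, y, z] in m, in world coordinates, good to about 4 mm: a listed point, or the origin of a listed thing).
Readings, each from a call of its own:
- telemetry.current_t(): time.
- telemetry.current_joints(): joint angles.
- telemetry.current_dq(): joint speeds.
- telemetry.current_joint_efforts(): joint torques, N m.
- telemetry.current_ee_pos(): TCP position.
- telemetry.current_tool_rot(): TCP orientation.
- telemetry.current_wrist_force(): force on the tool from outside, world axes, zero at the start.
- telemetry.current_torque(): the same for the moment, N m.
- telemetry.current_opening(): finger opening in m.
Only numpy, scipy, OpenCV 4.12 (cv2) and the standard library are available. Lean on these libraries where they do the work, as an engineer would, in place of code of your own. Each camera call takes 0.05 s, during which the arm holds its last target.

TASK

Empty the scoop of used tube caps into the waste bin: push the bin's spring flap down with the lip of the scoop and keep it pressed open while you tip, until all four caps have dropped in. Then take the scoop out so that the flap shuts, and park the empty scoop on the stand, its sleeve over the post and all the way down on the base, and let go. Keep the gripper's fingers off the bin and its flap, and leave the other things on the bench standing where they are.

Things in the scene. Friction and masses are not known exactly. Their poses are not given: they have to be found in the camera images.
- grip_tab (a point): steel cap scoop: the middle of its grip tab (where to take hold), 55 mm behind and 55 mm above the sleeve point. The tab is a flat bar 12 mm thick (along the scoop's y), 24 mm wide and 85 mm long that leans 35 deg back from vertical, away from the lip (direction -0.574, 0, 0.819 in scoop axes); this point is 28 mm below its upper end. Axes are those of the scoop: x towards its open lip, y to its left, z up; the scoop starts level on the bench. It weighs about 160 g.
- sleeve (a point): steel cap scoop: bottom centre of its upright sleeve, a tube of 20 mm bore, 27 mm outside, 30 mm high, open above and below, fixed behind the tray; it lies in the plane of the scoop's flat underside. Same axes as grip_tab. The tray is 80 mm wide and reaches from x = 15 mm (back wall) to x = 115 mm (open lip); floor 4 mm thick, side and back walls 26 mm high, the side walls drop to 12 mm over the last 22 mm.
- lip (a point): steel cap scoop: middle of the open front edge of the tray floor, 115 mm ahead of the sleeve point and 2 mm above the underside; the edge is 80 mm wide. Same axes as grip_tab.
- bin: fixed grey waste bin, 160 x 160 x 140 mm high; origin at the centre of its underside; x points away from its hinge side, z up. In its flat top is an opening 100 (x) by 110 (y) mm in the middle, closed by a steel flap; along its far (+x) edge a splash board rises 45 mm above the top. Inside it is empty, the floor 4 mm thick.
- flap_hinge (a point): middle of the flap's hinge line (along the bin's y), on the bin's top at height 140 mm, 50 mm from the bin's middle on its -x side. The flap is 98 mm long (in +x from here) and 106 mm wide.
- flap (a joint): opening angle of the bin's spring flap, rad: 0 shut (level, flush with the top), up to 1.25; its free (+x) end goes down into the bin, so an open flap slopes down away from the hinge. The spring needs about 1.5 N to start and 3.5 N at 0.8 rad, pressed 70 mm from the hinge, and shuts the flap again when let go. The caps' own weight does not open it.
- post_top (a point): top of the upright steel post of the fixed parking stand: 16 mm across, narrowing to 8 mm over the uppermost 8 mm, 55 mm tall above its base. The post stands in the middle of the base; the scoop may be parked facing any way.
- base_top (a point): foot of that post, on the top of the stand's round base (120 mm across, 15 mm high).
- cap1_mid (a point): used tube cap, 18 mm across, 19 mm high (the uppermost 6 mm a 13 mm rubber plug), 12 g; its centre. Starts standing in the scoop's tray.
- cap2_mid (a point): used tube cap, 18 mm across, 19 mm high (the uppermost 6 mm a 13 mm rubber plug), 12 g; its centre. Starts standing in the scoop's tray.
- cap3_mid (a point): used tube cap, 18 mm across, 19 mm high (the uppermost 6 mm a 13 mm rubber plug), 12 g; its centre. Starts standing in the scoop's tray.
- cap4_mid (a point): used tube cap, 18 mm across, 19 mm high (the uppermost 6 mm a 13 mm rubber plug), 12 g; its centre. Starts standing in the scoop's tray.
- vial: bystander: small amber glass vial with a red cap, 28 mm across, 60 mm tall, beside the scoop's tray; origin at the centre of its underside
- reagent: bystander: white plastic reagent bottle, 52 mm across, 130 mm tall, beside the stand; origin at the centre of its underside
- specimen: bystander: clear specimen jar with a red lid, 52 mm across, 55 mm tall, towards the robot; origin at the centre of its underside
- tape: bystander: roll of paper tape lying flat, 60 mm across, 20 mm high, towards the robot; origin at the centre of its underside
- beaker: bystander: empty white beaker, 60 mm across the rim, 75 mm tall, at the far side; origin at the centre of its underside
- dropper: bystander: amber dropper bottle, 36 mm across, 115 mm tall, in front of the bin's hinge side; origin at the centre of its underside
Mind the look-alikes: they are no part of the job. What is shaped like the part that bears grip_tab but purple is not meant.

How it is judged:
On the way, in this order (a step that is already met when the one before it is completed fails the run):
1. the scoop's lip has pushed the flap open (z of lip in the frame of bin below 0.138 m and x of lip in the frame of bin between -0.052 and 0.055 m and y of lip in the frame of bin between -0.06 and 0.06 m and value of joint flap above 0.15 rad), for 0.1 s.
2. all four caps are in the bin while the lip still holds the flap open (all of step 1 and x of cap1_mid in the frame of bin between -0.078 and 0.078 m and y of cap1_mid in the frame of bin between -0.078 and 0.078 m and z of cap1_mid in the frame of bin between 0 and 0.12 m and x of cap2_mid in the frame of bin between -0.078 and 0.078 m and y of cap2_mid in the frame of bin between -0.078 and 0.078 m and z of cap2_mid in the frame of bin between 0 and 0.12 m and x of cap3_mid in the frame of bin between -0.078 and 0.078 m and y of cap3_mid in the frame of bin between -0.078 and 0.078 m and z of cap3_mid in the frame of bin between 0 and 0.12 m and x of cap4_mid in the frame of bin between -0.078 and 0.078 m and y of cap4_mid in the frame of bin between -0.078 and 0.078 m and z of cap4_mid in the frame of bin between 0 and 0.12 m), for 0.1 s.
At the end, for the whole second after the job is handed in: All four caps lie inside the bin (centres below 80 mm), the flap is shut (under 0.1 rad), and the scoop stands on the stand: sleeve round the post (within 6 mm), underside within 5 mm of the base's top, level within 0.09 rad (x of cap1_mid in the frame of bin between -0.078 and 0.078 m and y of cap1_mid in the frame of bin between -0.078 and 0.078 m and z of cap1_mid in the frame of bin between 0 and 0.08 m and x of cap2_mid in the frame of bin between -0.078 and 0.078 m and y of cap2_mid in the frame of bin between -0.078 and 0.078 m and z of cap2_mid in the frame of bin between 0 and 0.08 m and x of cap3_mid in the frame of bin between -0.078 and 0.078 m and y of cap3_mid in the frame of bin between -0.078 and 0.078 m and z of cap3_mid in the frame of bin between 0 and 0.08 m and x of cap4_mid in the frame of bin between -0.078 and 0.078 m and y of cap4_mid in the frame of bin between -0.078 and 0.078 m and z of cap4_mid in the frame of bin between 0 and 0.08 m and value of joint flap below 0.1 rad and horizontal distance between sleeve and base_top below 0.006 m and z of sleeve in the frame of base_top below 0.005 m and angle between sleeve's own z axis and vertical below 0.09 rad); the robot touches nothing.
It fails at once if the gripper's fingers press on the bin or its flap (over 2 N) (contact force between the fingers and bin above 2 N).
It fails at once if a bystander is shoved (over 25 mm) (distance of any of vial, reagent, specimen, tape, beaker, dropper from where it was at the start of the episode above 0.025 m).
It fails at once if a bystander is tipped (over 0.4 rad) (angle between any of vial, reagent, specimen, tape, beaker, dropper's own z axis and vertical above 0.4 rad).
It also fails if it takes over 72 s, if anything falls off the work surface, if the arm or the gripper's body presses on something with over 40 N, if the wrist force passes 120 N, or if a joint passes its speed limit or range.

## Working session

There is one attempt and no reset: what is moved stays moved. The work goes in short steps, each a Python script; the robot and the scene stay as the last script left them, time stands still between calls to the robot, and variables do not carry over. Pictures are saved under pics/ and viewed, and the job is handed in when it is done.

```bash
ls; mkdir -p pics; python3 - <<'E'
from plant import r, gripper_to, inverse_kinematics, vision, models, telemetry
import cv2
for n in ["scene","top"]:
    im=vision.snapshot(n); cv2.imwrite(f"pics/{n}0.png",im[:,:,::-1]); c=vision.get_calibration(n); print(n,c)
    for t in ["grip_tab","sleeve","lip","bin","flap_hinge","post_top","base_top","cap1_mid","vial","reagent","specimen","tape","beaker","dropper"]:
        print(t,[( [round(float(v),3) for v in d["at"]],round(d["score"],2)) for d in models.mark_of(t,n)[:5]])
print(telemetry.current_t())
E
```

```text
pics
scene {'fx': 449.20851577928545, 'fy': 449.20851577928545, 'cx': 322.3703643590959, 'cy': 200.16456774099652, 'position': array([ 1.3279055 , -0.22018533,  0.81980975]), 'orientation': array([-0.32591571,  0.72448606,  0.55053833, -0.25652767])}
grip_tab [([0.574, 0.269, 0.056], 0.91), ([0.286, 0.301, 0.056], 0.77)]
sleeve [([0.624, 0.261, 0.002], 0.84), ([0.315, 0.348, 0.004], 0.56)]
lip [([0.371, 0.446, 0.004], 0.87), ([0.74, 0.242, 0.002], 0.78)]
bin [([0.558, -0.28, -0.003], 0.69)]
flap_hinge [([0.507, -0.272, 0.138], 0.74), ([0.562, 0.006, 0.066], 0.46)]
post_top [([0.561, 0.007, 0.07], 0.74), ([0.762, 0.03, -0.001], 0.33)]
base_top [([0.561, 0.003, 0.015], 0.57), ([0.506, -0.272, 0.142], 0.27)]
cap1_mid [([0.665, 0.271, 0.013], 0.42)]
vial [([0.668, 0.319, -0.003], 0.69)]
reagent [([0.594, -0.085, -0.0], 0.67)]
specimen [([0.372, 0.153, -0.0], 0.81)]
tape [([0.388, -0.116, -0.001], 0.59)]
beaker [([0.763, 0.031, 0.001], 0.65)]
dropper []
top {'fx': 446.95921210379953, 'fy': 446.95921210379953, 'cx': 324.59475665094214, 'cy': 194.80387179194227, 'position': array([ 0.306824
[... 279 characters left out ...]
]
lip [([0.742, 0.24, 0.0], 0.86), ([0.368, 0.445, -0.001], 0.58)]
bin [([0.561, -0.276, 0.001], 0.77), ([0.76, 0.037, -0.001], 0.59)]
flap_hinge [([0.505, -0.273, 0.137], 0.62), ([0.686, 0.229, 0.013], 0.46)]
post_top [([0.664, 0.261, 0.013], 0.69), ([0.559, 0.008, 0.072], 0.62)]
base_top [([0.554, 0.009, 0.016], 0.77)]
cap1_mid [([0.665, 0.26, 0.013], 0.47), ([0.572, 0.269, 0.057], 0.37)]
vial [([0.669, 0.321, -0.001], 0.55), ([0.388, -0.117, -0.001], 0.43)]
reagent [([0.594, -0.093, -0.002], 0.62)]
specimen [([0.373, 0.154, -0.001], 0.72)]
tape [([0.385, -0.115, -0.0], 0.62), ([0.555, 0.012, 0.017], 0.57)]
beaker [([0.76, 0.039, 0.001], 0.78)]
dropper [([0.436, -0.301, -0.001], 0.62)]
1.5
```

View pics/scene0.png

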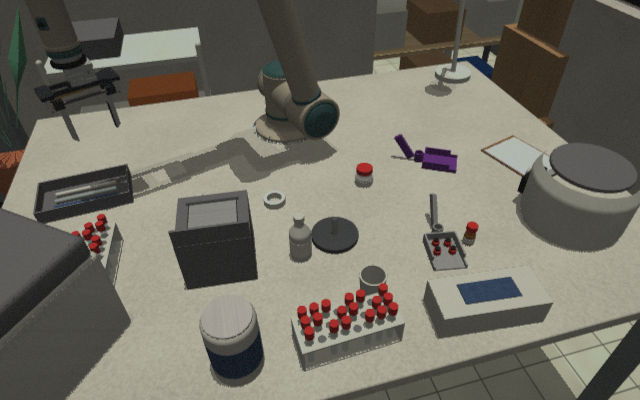

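View pics/top0.png

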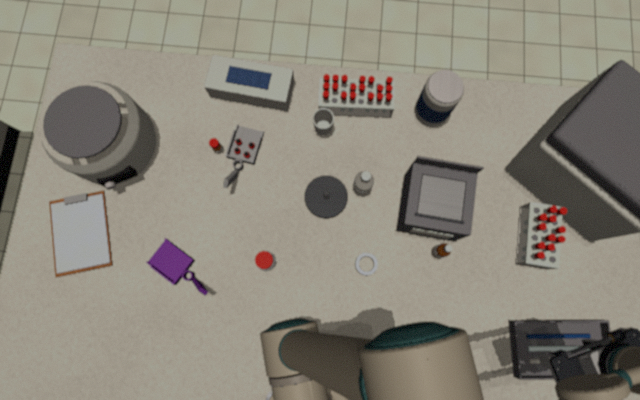

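Candidates for the scoop are the steel one (scene (440,235), top (240,155)) and a purple look-alike (scene (430,157), top (178,265)). I choose the steel one holding four red caps. Next I check it in a close crop and view the bin, stand and scoop from the wrist camera.

```bash
cat > h.py <<'E'
from plant import r, gripper_to, inverse_kinematics, vision, models, telemetry
import numpy as np, cv2
from scipy.spatial.transform import Rotation as Rn
np.set_printoptions(precision=4,suppress=True)
TZ=np.array([np.sin(np.radians(35)),0,-np.cos(np.radians(35))])
TX=np.array([0,1.,0])
def q(R):
    a=(R if isinstance(R,Rn) else Rn.from_matrix(R)).as_quat(); return np.array([a[3],a[0],a[1],a[2]])
def toolR(sign=1):
    x=TX*sign; return Rn.from_matrix(np.column_stack([x,np.cross(TZ,x),TZ]))
def scoopR(yaw,p): return Rn.from_euler('ZY',[yaw,p])
TAB=np.array([-.055,0,.055])
def tcp(point,where,yaw,p,sign=1,tabz=TAB):
    "TCP pose so that scoop-frame `point` is at world `where`"
    S=scoopR(yaw,p); o=np.array(where)-S.apply(point)
    return o+S.apply(tabz-0.006*TZ), q(S*toolR(sign))
LIP=np.array([.115,0,.002]); SL=np.zeros(3)
def marks(cam,things):
    for t in things: print(cam,t,[(np.round(d["at"],4).tolist(),round(d["score"],2)) for d in models.mark_of(t,cam)[:4]])
def pic(cam,name,crop=None,sc=1):
    im=vision.snapshot(cam); o=im
    if crop: o=im[crop[1]:crop[3],crop[0]:crop[2]]
    cv2.imwrite(f"pics/{name}.png",cv2.resize(o[:,:,::-1].copy(),None,fx=sc,fy=sc,interpolation=cv2.INTER_CUBIC)); return im
E
python3 - <<'E'
from h import *
im=pic("scene","crop1",(380,170,500,290),5)
c=vision.get_calibration("wrist"); p=telemetry.current_ee_pos(); print(p,c['position'],Rn.from_quat(np.roll(c['orientation'],-1)).as_matrix())
# IK checks
for s in (1,-1):
  print(s,"grasp",inverse_kinematics(*tcp(SL,[.624,.257,0],-.15,0,s)))
  for pd in (0,15,40,65): print(pd,inverse_kinematics(*tcp(LIP,[.545,-.277,.10],-.11,np.radians(pd),s)))
  for y in(0,.15,.5): print("park",y,inverse_kinematics(*tcp(SL,[.558,.006,.015],y,0,s)))
E
```

```text
[ 0.2286 -0.5276  0.2305] [ 0.2989 -0.4966  0.3852] [[ 0.3972 -0.8847 -0.2438]
 [-0.9177 -0.3827 -0.1064]
 [ 0.0008  0.266  -0.964 ]]
1 grasp [ 0.5417  0.3846  2.0585 -1.0951  0.4242  0.0817]
0 None
15 [-0.9328 -0.0068  1.9852  0.3146  0.9447 -2.551 ]
40 [-0.637   0.2287  1.5109 -0.044   1.4775 -2.092 ]
65 [-0.4864  0.5738  1.0142 -0.2073  2.0377 -1.995 ]
park 0 None
park 0.15 None
park 0.5 None
-1 grasp None
0 [-1.205  -0.0223  2.2642  0.8175  0.7739 -0.09  ]
15 [-0.9328 -0.0068  1.9852  0.3146  0.9447  0.5906]
40 [-0.637   0.2287  1.5109 -0.044   1.4775  1.0496]
65 [-0.4864  0.5738  1.0142 -0.2073  2.0377  1.1466]
park 0 [-0.2209  0.1586  2.3979  1.6831  0.1268 -0.2952]
park 0.15 [-0.3532  0.1647  2.3885  1.4389  0.2828 -0.2863]
park 0.5 [-0.565   0.2245  2.2904  1.1002  0.598  -0.4245]
```

View pics/crop1.png

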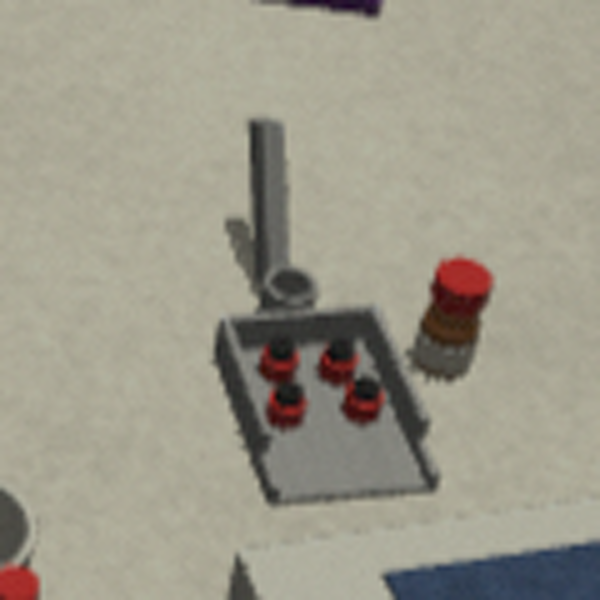

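The crop shows the steel scoop with four caps: tab at crop (268,190), sleeve (290,285), lip (355,495). The full 35° lean puts the wrist near its limit, so I scan for a grasp lean that works in every pose.

```bash
cat >> h.py <<'E'
def setlean(deg):
    global TZ
    TZ=np.array([np.sin(np.radians(deg)),0,-np.cos(np.radians(deg))])
E
python3 - <<'E'
import h; from h import *
for lean in (5,15,22):
 setlean(lean)
 for s in (1,-1):
  print(lean,s,"grasp",inverse_kinematics(*tcp(SL,[.624,.257,0],-.15,0,s)))
  for pd in (0,15,40,65): print(pd,inverse_kinematics(*tcp(LIP,[.535,-.277,.10],-.11,np.radians(pd),s)))
  for y in(0,.25,.5): print("park",y,inverse_kinematics(*tcp(SL,[.558,.006,.015],y,0,s)))
E
```

```text
5 1 grasp [ 0.3499  0.4531  1.6876 -0.0523  0.925  -1.041 ]
0 [-0.8179  0.1006  1.9283  0.0655  1.0473 -2.3096]
15 [-0.67    0.221   1.6711 -0.0938  1.3985 -2.1078]
40 [-0.5163  0.5063  1.2411 -0.247   1.955  -2.0039]
65 [-0.4351  0.841   0.8114 -0.4551  2.461  -2.1012]
park 0 [-0.1352  0.2697  1.9541  0.0159  0.8314 -1.7162]
park 0.25 [-0.18    0.2735  1.9481  0.0488  0.8412 -2.0319]
park 0.5 [-0.2187  0.2852  1.9296  0.0756  0.8624 -2.3369]
5 -1 grasp [ 0.3499  0.4531  1.6876 -0.0523  0.925   2.1006]
0 [-0.8179  0.1006  1.9283  0.0655  1.0473  0.832 ]
15 [-0.67    0.221   1.6711 -0.0938  1.3985  1.0338]
40 [-0.5163  0.5063  1.2411 -0.247   1.955   1.1377]
65 [-0.4351  0.841   0.8114 -0.4551  2.461   1.0404]
park 0 [-0.1352  0.2697  1.9541  0.0159  0.8314  1.4253]
park 0.25 [-0.18    0.2735  1.9481  0.0488  0.8412  1.1097]
park 0.5 [-0.2187  0.2852  1.9296  0.0756  0.8624  0.8047]
15 1 grasp [ 0.406   0.4033  1.8154 -0.2111  0.7102 -0.8691]
0 [-0.9319  0.0307  2.039   0.2433  0.906  -2.5273]
15 [-0.7441  0.1301  1.7734 -0.      1.238  -2.2049]
40 [-0.55    0.4087  1.3258 -0.186   1.
[... 798 characters left out ...]
.1285 -2.3019]
40 [-0.5792  0.3401  1.3924 -0.1412  1.69   -2.0369]
65 [-0.4617  0.6866  0.9208 -0.302   2.2307 -2.0217]
park 0 [-0.1754  0.169   2.198   0.1683  0.401  -1.8888]
park 0.25 [-0.3006  0.1801  2.1822  0.4325  0.4865 -2.4758]
park 0.5 None
22 -1 grasp [ 0.4504  0.3826  1.9031 -0.4022  0.5712  2.4801]
0 [-1.0278 -0.0057  2.1192  0.4144  0.8315  0.4017]
15 [-0.8076  0.0717  1.8491  0.0867  1.1285  0.8397]
40 [-0.5792  0.3401  1.3924 -0.1412  1.69    1.1047]
65 [-0.4617  0.6866  0.9208 -0.302   2.2307  1.1199]
park 0 [-0.1754  0.169   2.198   0.1683  0.401   1.2528]
park 0.25 [-0.3006  0.1801  2.1822  0.4325  0.4865  0.6658]
park 0.5 [-0.3965  0.2127  2.134   0.5312  0.6159  0.2643]
```

```bash
sed -i '$a setlean(10)' h.py; python3 - <<'E'
from h import *
S=scoopR(-.1,0); 
def down(yaw): # tool z down, x along -y of yaw frame
    x=-Rn.from_euler('z',yaw).apply([0,1,0]); z=np.array([0,0,-1.]); return q(np.column_stack([x,np.cross(z,x),z]))
for nm,P,yaw,things in (("bin",[.54,-.277,.38],-.1,["flap_hinge","bin","dropper"]),("stand",[.54,.005,.3],0.,["post_top","base_top","reagent","beaker"]),("scoop",[.62,.257,.25],-.15,["grip_tab","sleeve","lip","vial","cap1_mid"])):
    r.move_to(P,down(yaw)); pic("wrist","w_"+nm); marks("wrist",things)
    if nm=="bin": print([len(models.regions_of("flap_hinge","wrist"))])
print(telemetry.current_t())
E
```

```text
wrist flap_hinge [([0.5056, -0.2677, 0.1393], 0.66)]
wrist bin [([0.5514, -0.2752, -0.0036], 0.87), ([0.601, -0.0903, 0.0009], 0.2)]
wrist dropper [([0.4363, -0.3061, 0.0058], 0.84)]
[1]
wrist post_top [([0.5609, 0.0046, 0.0697], 0.59), ([0.663, 0.2689, 0.0172], 0.52)]
wrist base_top [([0.5628, 0.0074, 0.0134], 0.7), ([0.655, 0.239, 0.0154], 0.62)]
wrist reagent [([0.5959, -0.0881, 0.0011], 0.93)]
wrist beaker []
wrist grip_tab [([0.567, 0.2676, 0.0559], 0.91)]
wrist sleeve [([0.316, 0.3501, -0.0019], 0.6), ([0.6245, 0.2573, 0.0002], 0.55)]
wrist lip [([0.3779, 0.4459, 0.0051], 0.88), ([0.7375, 0.2363, 0.0007], 0.58)]
wrist vial [([0.67, 0.323, 0.0029], 0.77)]
wrist cap1_mid [([0.666, 0.2653, 0.0198], 0.67)]
6.1
```

View pics/w_bin.png

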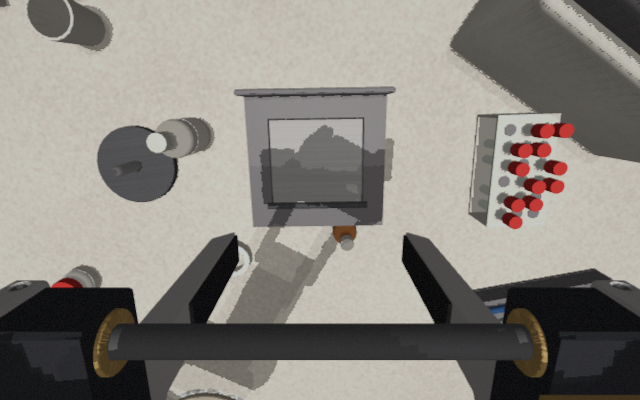

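View pics/w_stand.png

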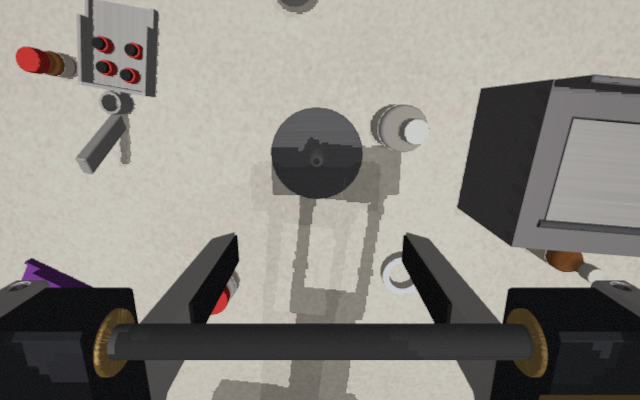

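View pics/w_scoop.png

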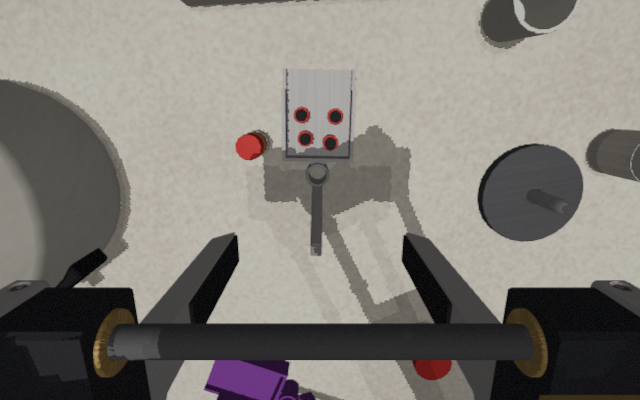

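Wrist views: bin opening corners at about (268,118), (363,118), (366,206), (266,206). The base disc is centred at (317,153), the scoop sleeve top at (318,173) and the tab end near (316,250). I convert these to positions and compare them with the network results.

```bash
cat >> h.py <<'E'
def ray(cal,px,z):
    K=cal; M=Rn.from_quat(np.roll(K['orientation'],-1))
    d=M.apply([(px[0]-K['cx'])/K['fx'],(px[1]-K['cy'])/K['fy'],1.]); p=np.array(K['position']); return p+d*(z-p[2])/d[2]
def down(yaw):
    x=-Rn.from_euler('z',yaw).apply([0,1,0]); z=np.array([0,0,-1.]); return q(np.column_stack([x,np.cross(z,x),z]))
E
python3 - <<'E'
from h import *
c=vision.get_calibration("wrist")
p=telemetry.current_ee_pos(); o=telemetry.current_tool_rot(); To=Rn.from_quat(np.roll(o,-1)); C=Rn.from_quat(np.roll(c['orientation'],-1))
off=To.inv().apply(c['position']-p); Rc=To.inv()*C
def cam(P,yaw):
    T=Rn.from_quat(np.roll(down(yaw),-1)); d=dict(c); d['position']=np.array(P)+T.apply(off); d['orientation']=np.roll((T*Rc).as_quat(),1); return d
print("sleeve",ray(c,(318,173),.03),"lip L,R",ray(c,(286,69),.012),ray(c,(353,69),.012),"back",ray(c,(287,157),.026),ray(c,(351,157),.026),"tabtop",ray(c,(316,247),.078))
b=cam([.54,-.277,.38],-.1)
for x in [(268,118),(363,118),(366,206),(266,206),(245,97),(386,97),(381,226),(254,226)]: print("bin",x,ray(b,x,.14))
s=cam([.54,.005,.3],0.)
print("base",ray(s,(317,153),.015),ray(s,(272,153),.015),ray(s,(362,153),.015),"post",ray(s,(317,160),.07))
E
```

```text
sleeve [0.6264 0.2572 0.03  ] lip L,R [0.7422 0.2747 0.012 ] [0.7311 0.2024 0.012 ] back [0.649 0.289 0.026] [0.6381 0.2178 0.026 ] tabtop [0.558  0.2696 0.078 ]
bin (268, 118) [ 0.611  -0.2249  0.14  ]
bin (363, 118) [ 0.6002 -0.3323  0.14  ]
bin (366, 206) [ 0.4958 -0.329   0.14  ]
bin (266, 206) [ 0.508  -0.2078  0.14  ]
bin (245, 97) [ 0.6362 -0.2025  0.14  ]
bin (386, 97) [ 0.6204 -0.3595  0.14  ]
bin (381, 226) [ 0.4682 -0.3459  0.14  ]
bin (254, 226) [ 0.4839 -0.1893  0.14  ]
base [0.5599 0.0087 0.015 ] [0.56   0.0673 0.015 ] [ 0.5599 -0.0498  0.015 ] post [0.559  0.0083 0.07  ]
```

```bash
python3 - <<'E'
from h import *
sl=np.array([.6255,.2575,0]); yaw=-.152
P,Q=tcp(SL,sl,yaw,0,-1)
T=Rn.from_quat(np.roll(Q,-1)).apply([0,0,1])
gripper_to(.06)
r.move_to(P-.08*T,Q)
print(r.move_l(P,vel=.1,guard=8), telemetry.current_ee_pos()-P)
gripper_to(0.0,f_grip=60); print("open",telemetry.current_opening())
pic("wrist","g1"); pic("scene","g1s",(380,130,500,290),3)
marks("wrist",["grip_tab","sleeve","lip"]); print(telemetry.current_t(),telemetry.current_wrist_force())
E
```

```text
False [0.0006 0.0002 0.0006]
open 0.01143462027530525
wrist grip_tab [([0.5669, 0.2664, 0.0545], 0.7)]
wrist sleeve [([0.625, 0.2583, 0.0009], 0.76)]
wrist lip [([0.6251, 0.2566, -0.0022], 0.43)]
9.375 [-1.4197 -0.0613  0.5299]
```

View pics/g1.png

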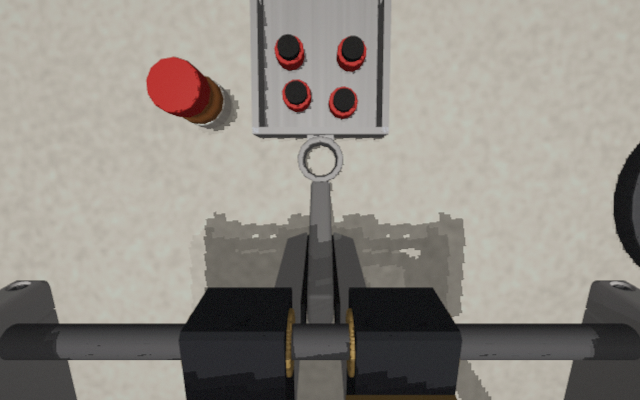

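The tab is held, with an opening of 11.4 mm and the sleeve ring at (320,158), which I use as the slip reference. Lifting.

```bash
python3 - <<'E'
from h import *
p=telemetry.current_ee_pos()
r.move_l(p+[0,0,.22],vel=.12)
pic("wrist","g2"); marks("wrist",["sleeve"]); print(telemetry.current_ee_pos(),telemetry.current_t(),telemetry.current_wrist_force(),telemetry.current_opening())
P,Q=tcp(SL,[.6255,.2575,.22],-.152,0,-1); print(P)
E
```

```text
wrist sleeve [([0.6243, 0.256, 0.2215], 0.92), ([0.3099, 0.3493, 0.0005], 0.39)]
[0.5698 0.2659 0.2802] 11.4583 [-0.0293  1.0589 -2.339 ] 0.011717910527770048
[0.5701 0.266  0.2809]
```

View pics/g2.png

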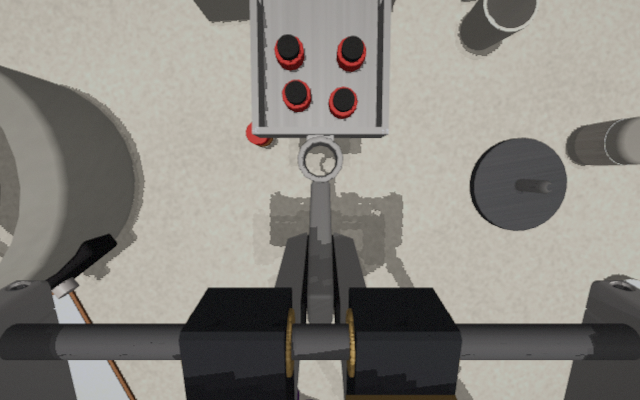

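```bash
cat >> h.py <<'E'
BC=np.array([.556,-.276,0]); BY=-.10
def binw(x,y,z): return BC+Rn.from_euler('z',BY).apply([x,y,z])
def lipto(x,z,pdeg,y=0): return tcp(LIP,binw(x,y,z),BY,np.radians(pdeg),-1)
E
python3 - <<'E'
from h import *
P,Q=lipto(.02,.21,8)
r.move_l(P,Q,vel=.2)
pic("wrist","b1"); pic("scene","b1s"); marks("wrist",["sleeve"]); marks("scene",["lip","sleeve","flap_hinge"]);marks("top",["flap_hinge"])
print("exp sleeve",binw(.02,0,.21)-scoopR(BY,np.radians(8)).apply(LIP),"lip",binw(.02,0,.21)); print(telemetry.current_t(),telemetry.current_wrist_force())
E
```

```text
wrist sleeve [([0.4616, -0.2687, 0.2233], 0.64)]
scene lip [([0.3727, 0.4446, 0.0022], 0.87), ([0.5794, -0.2753, 0.2124], 0.8)]
scene sleeve [([0.4642, -0.2645, 0.2289], 0.9), ([0.3133, 0.3466, 0.0065], 0.8)]
scene flap_hinge [([0.5073, -0.2714, 0.142], 0.72)]
top flap_hinge [([0.5046, -0.2726, 0.1366], 0.62), ([0.6857, 0.2285, 0.0128], 0.46)]
exp sleeve [ 0.4623 -0.2666  0.224 ] lip [ 0.5759 -0.278   0.21  ]
14.7083 [ 0.0581  0.2612 -2.0924]
```

View pics/b1.png

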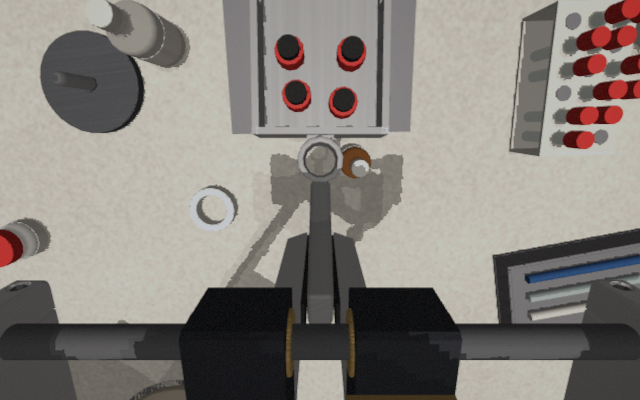

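View pics/b1s.png

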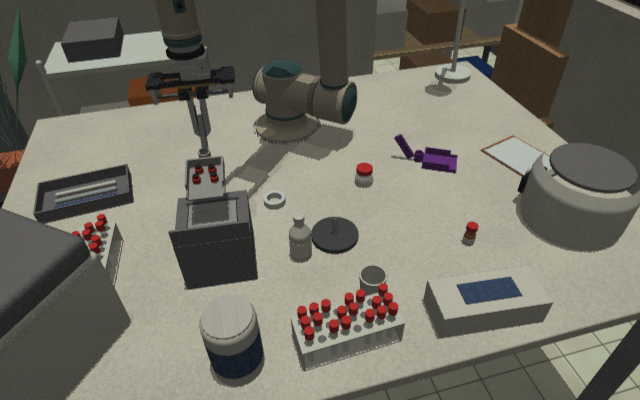

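Everything is aligned and not slipping: the tray is centred on the bin between columns 232 and 411, and the caps are still standing. Next I press the flap a little and check.

```bash
python3 - <<'E'
from h import *
for w in [(.03,.15,13),(.03,.12,16),(.018,.1026,36),(-.001,.09,54),(-.013,.083,65),(-.015,.079,70)]:
    print(inverse_kinematics(*lipto(*w)))
P,Q=lipto(.03,.15,13); r.move_l(P,Q,vel=.12)
P,Q=lipto(.03,.121,16); r.move_l(P,Q,vel=.06)
r.hold(.15); print(telemetry.current_wrist_force(),telemetry.current_ee_pos()-P)
pic("wrist","b2"); pic("scene","b2s",(150,130,290,290),4); marks("wrist",["sleeve"]); marks("scene",["lip"])
print("exp sleeve",binw(.03,0,.121)-scoopR(BY,np.radians(16)).apply(LIP),"lip",binw(.03,0,.121)); print(telemetry.current_t())
E
```

```text
[-0.6637  0.1912  1.5833 -0.0283  1.4115  1.0122]
[-0.6397  0.2384  1.5796 -0.0544  1.4138  1.042 ]
[-0.5234  0.4603  1.2583 -0.1878  1.8368  1.1361]
[-0.4593  0.6776  0.9919 -0.3035  2.185   1.1283]
[-0.4321  0.8161  0.8391 -0.3971  2.3793  1.081 ]
[-0.421   0.8866  0.7603 -0.4532  2.4677  1.0425]
[1.3309 0.3238 0.2816] [ 0.0007 -0.0003  0.0004]
wrist sleeve [([0.4769, -0.2687, 0.1506], 0.98)]
scene lip [([0.5887, -0.2784, 0.1205], 0.72), ([0.3712, 0.4487, -0.0016], 0.7)]
exp sleeve [ 0.4753 -0.2679  0.1508] lip [ 0.5859 -0.279   0.121 ]
16.1333
```

View pics/b2.png

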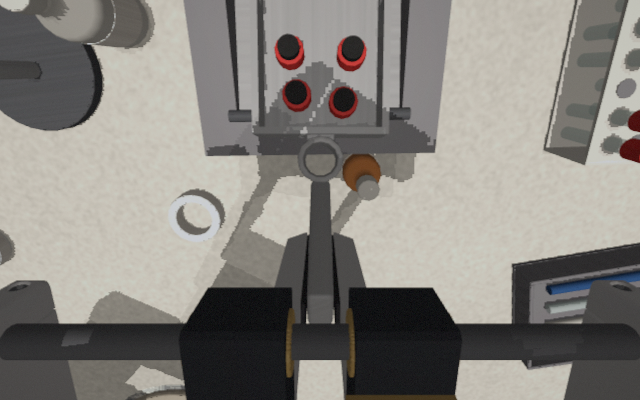

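View pics/b2s.png

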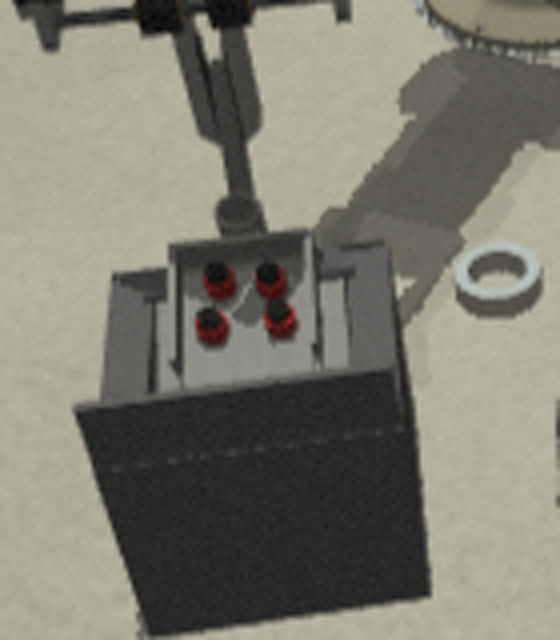

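The flap is open by about 0.2 rad, the caps still stand and there is no slip (sleeve still at (320,158)). Now the tip.

```bash
python3 - <<'E'
from h import *
for x,z,p in [(.024,.111,26),(.018,.1016,37),(.008,.095,46),(-.001,.089,55),(-.013,.081,65)]:
    r.move_l(*lipto(x,z,p),vel=.12); print(telemetry.current_wrist_force())
r.hold(.5)
pic("wrist","b3"); pic("scene","b3s",(150,130,290,290),4); pic("top","b3t",(380,130,500,260),5); marks("scene",["lip","cap1_mid"]); marks("wrist",["sleeve","cap1_mid"])
print("lip",binw(-.013,0,.081), binw(-.013,0,.081)-scoopR(BY,np.radians(65)).apply(LIP),telemetry.current_t())
E
```

```text
[ 1.6633 -0.5463 -1.4963]
[ 1.8323 -0.6069 -1.0126]
[ 2.6546 -0.6779  0.0687]
[ 3.4216 -0.5    -0.6293]
[ 4.417  -0.3138 -1.8423]
scene lip [([0.3713, 0.4467, 0.0005], 0.59), ([0.5429, -0.2725, 0.0823], 0.57)]
scene cap1_mid []
wrist sleeve [([0.4928, -0.2694, 0.189], 0.78)]
wrist cap1_mid []
lip [ 0.5431 -0.2747  0.081 ] [ 0.4929 -0.2697  0.1844] 18.6
```

View pics/b3.png

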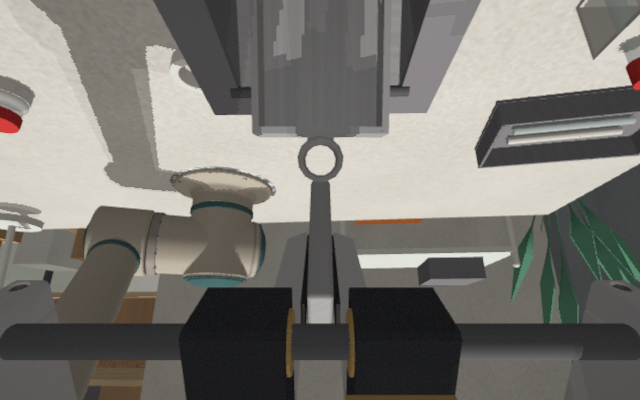

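View pics/b3s.png

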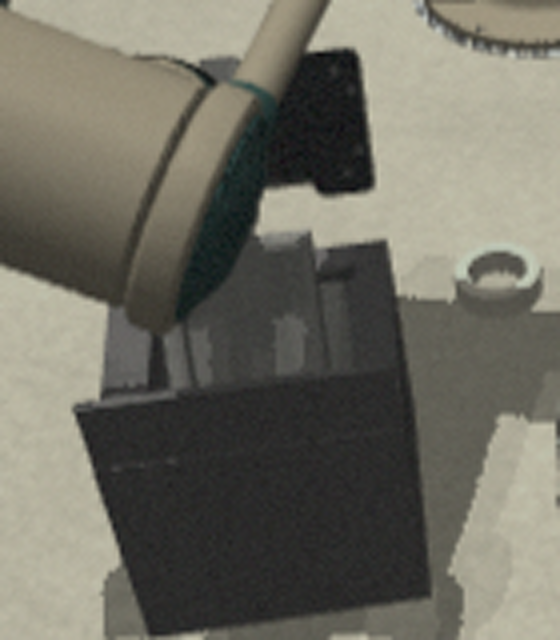

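View pics/b3t.png

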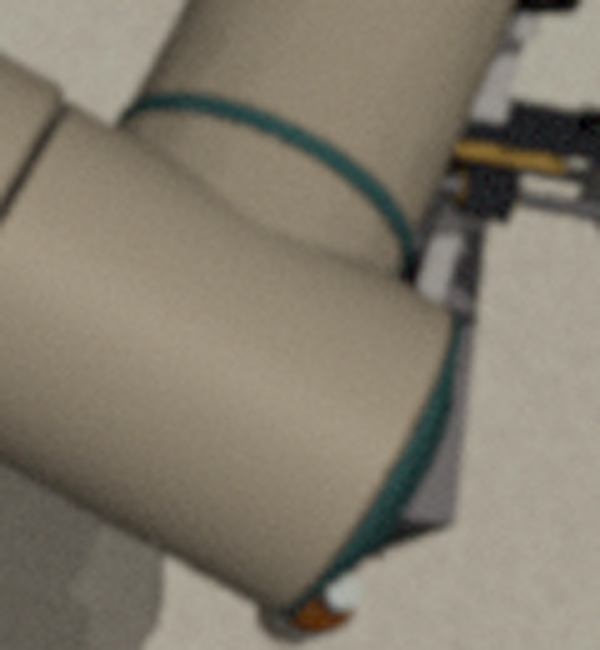

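The tray looks empty as far as it shows. The lip end is out of view, so I go a little deeper and steeper and add a small wiggle so nothing stays caught while the flap is pressed open.

```bash
python3 - <<'E'
from h import *
r.move_l(*lipto(-.017,.078,70),vel=.05)
for y in (.006,-.006,0): r.move_l(*lipto(-.017,.078,70,y),vel=.08)
for x,z in ((-.010,.078),(-.017,.078)): r.move_l(*lipto(x,z,70),vel=.08)
r.hold(.5); print(telemetry.current_wrist_force(),telemetry.current_t())
pic("wrist","b4"); pic("scene","b4s",(170,190,270,250),7); marks("wrist",["sleeve"]); print(len(models.regions_of("cap1_mid","scene")))
print(binw(-.017,0,.078)-scoopR(BY,np.radians(70)).apply(LIP))
E
```

```text
[ 4.0057 -0.9757 -1.5599] 20.7917
wrist sleeve [([0.4975, -0.2723, 0.1867], 0.96)]
1
[ 0.4981 -0.2702  0.1854]
```

View pics/b4.png

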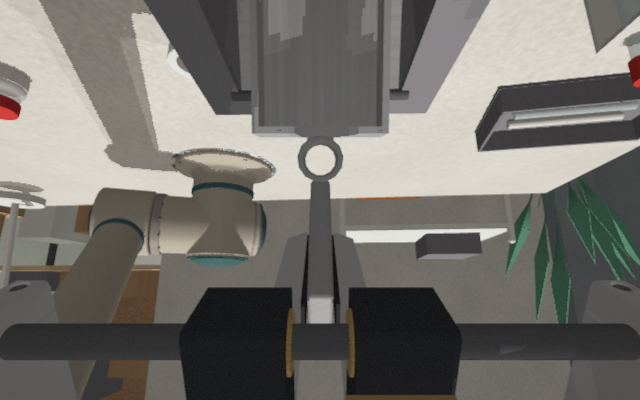

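View pics/b4s.png

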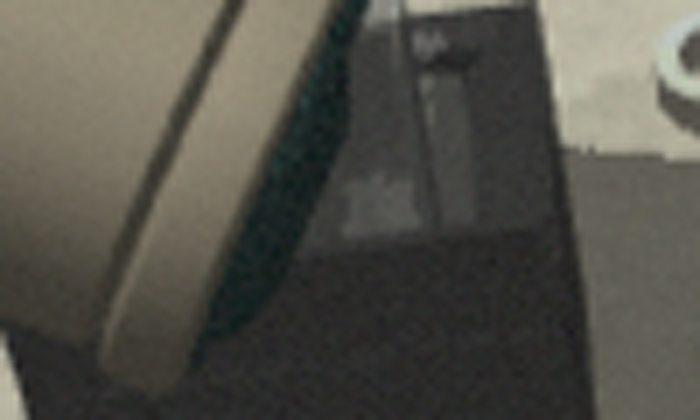

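No slip (sleeve still at (320,158)) and the visible tray is empty. Withdrawing along the scoop's own axis.

```bash
python3 - <<'E'
from h import *
a=np.radians(70)
r.move_l(*lipto(-.017-.10*np.cos(a),.078+.10*np.sin(a),70),vel=.12)
r.move_l(*lipto(-.03,.25,35),vel=.2)
r.move_l(*lipto(-.02,.25,5),vel=.2)
r.hold(.3); print(telemetry.current_wrist_force(),telemetry.current_t())
pic("wrist","b5"); pic("scene","b5s",(140,110,290,290),3.3); marks("wrist",["sleeve"]); 
for d in models.boxes_of("cap1_mid","scene"): print(d)
marks("top",["dropper"])
print(binw(-.02,0,.25)-scoopR(BY,np.radians(5)).apply(LIP))
E
```

```text
[ 0.4213 -0.3878 -2.0484] 23.7083
wrist sleeve [([0.4223, -0.2639, 0.258], 0.8)]
top dropper [([0.4391, -0.302, -0.0005], 0.44)]
[ 0.4219 -0.2625  0.258 ]
```

View pics/b5.png

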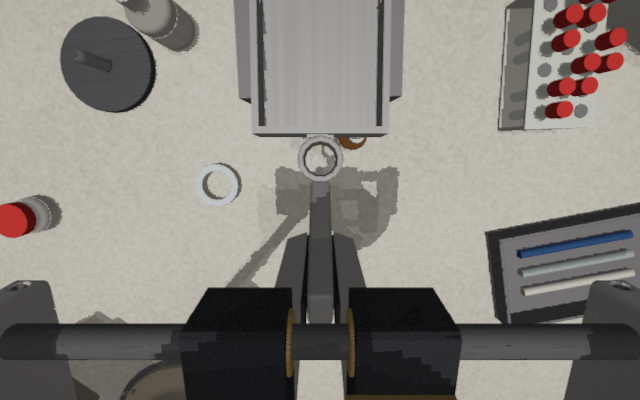

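View pics/b5s.png

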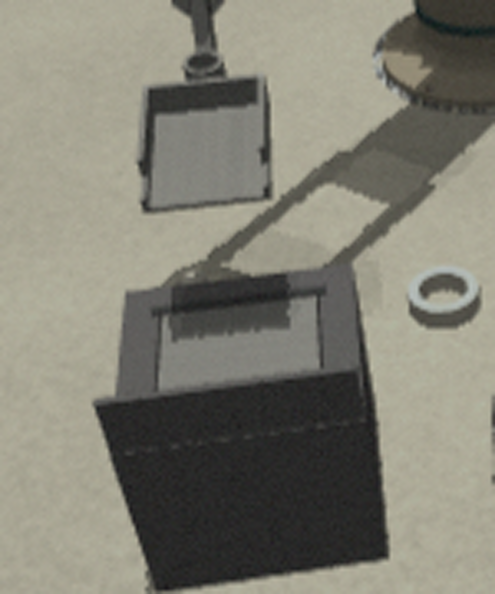

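The tray is empty, the flap is shut and no stray caps show. Moving above the post at yaw 0.15, which keeps clear of the reagent bottle.

```bash
python3 - <<'E'
from h import *
r.move_l(*tcp(SL,[.54,-.06,.26],.1,0,-1),vel=.2)
r.move_l(*tcp(SL,[.56,.0075,.15],.15,0,-1),vel=.15)
r.hold(.2)
pic("wrist","p1"); pic("scene","p1s",(260,120,420,290),3.5); marks("wrist",["sleeve","post_top","base_top"]);marks("scene",["sleeve","post_top","base_top","lip","grip_tab"]);
pic("top","p1t",(290,130,390,230),5);marks("top",["sleeve","lip","grip_tab"])
print(telemetry.current_t())
E
```

```text
wrist sleeve [([0.5629, 0.0063, 0.1547], 0.85)]
wrist post_top [([0.5602, 0.0069, 0.0691], 0.93)]
wrist base_top [([0.5611, 0.0091, 0.0142], 0.69), ([0.4393, -0.3055, 0.0045], 0.28)]
scene sleeve [([0.3114, 0.3457, 0.004], 0.64), ([0.5588, 0.0083, 0.1527], 0.59)]
scene post_top [([0.563, 0.008, 0.069], 0.84)]
scene base_top [([0.5614, 0.0059, 0.0143], 0.62)]
scene lip [([0.6751, 0.0261, 0.1532], 0.87), ([0.3718, 0.4473, 0.0018], 0.87)]
scene grip_tab [([0.2874, 0.3007, 0.0539], 0.75), ([0.5061, 0.0053, 0.2057], 0.74), ([0.595, -0.088, 0.0017], 0.47)]
top sleeve [([0.3171, 0.3472, -0.0009], 0.89)]
top lip [([0.6772, 0.0244, 0.1545], 0.96), ([0.3724, 0.4459, 0.0004], 0.83), ([0.3704, 0.1531, -0.0005], 0.3)]
top grip_tab [([0.2831, 0.3001, 0.0563], 0.56)]
27.1333
```

View pics/p1.png

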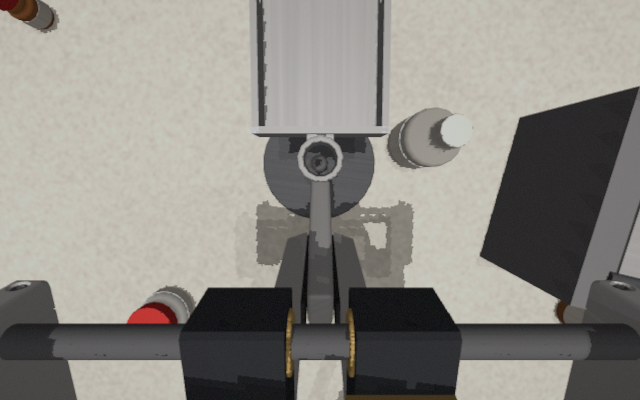

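View pics/p1s.png

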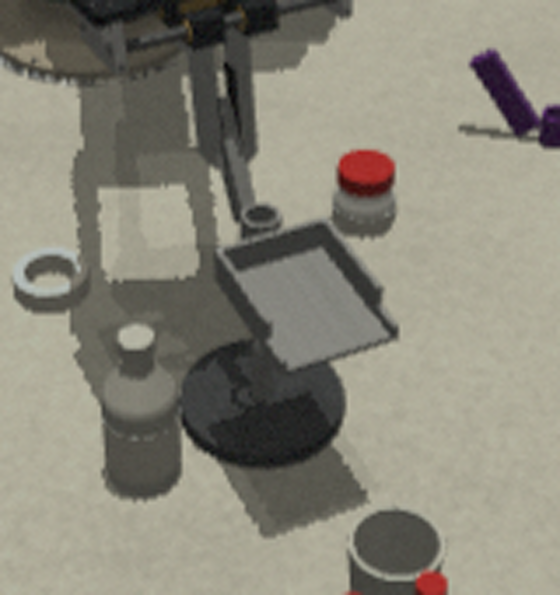

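View pics/p1t.png

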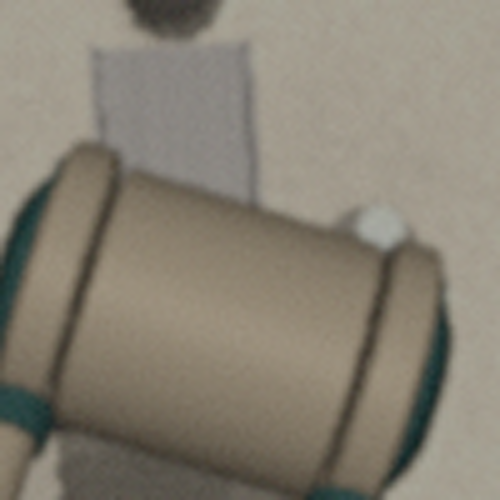

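```bash
python3 - <<'E'
from h import *
im=cv2.imread("pics/p1.png")[120:200,270:370]
im=cv2.resize(im,None,fx=8,fy=7.4,interpolation=cv2.INTER_CUBIC); im=cv2.convertScaleAbs(im,alpha=1.8,beta=10); cv2.imwrite("pics/p1z.png",im)
c=vision.get_calibration("wrist")
print("post",[ray(c,p,.07) for p in ((320,162),(320,163),(321,162))],"sleeve",ray(c,(320.5,158),.18),"base",ray(c,(319,163),.015))
def proj(P):
    v=Rn.from_quat(np.roll(c['orientation'],-1)).inv().apply(np.array(P)-c['position']); return c['cx']+c['fx']*v[0]/v[2],c['cy']+c['fy']*v[1]/v[2]
for z in (.15,.18): print(z,proj([.56,.0075,z]))
print("pred post",proj([.5605,.0075,.07]))
E
```

```text
post [array([0.5588, 0.0075, 0.07  ]), array([0.5579, 0.0073, 0.07  ]), array([0.5589, 0.0066, 0.07  ])] sleeve [0.5589 0.0073 0.18  ] base [0.5587 0.0085 0.015 ]
0.15 (np.float64(320.30819048092263), np.float64(157.80636652807868))
0.18 (np.float64(320.39946357353784), np.float64(156.1285657685867))
pred post (np.float64(320.2349409536215), np.float64(160.12065675040245))
```

View pics/p1z.png

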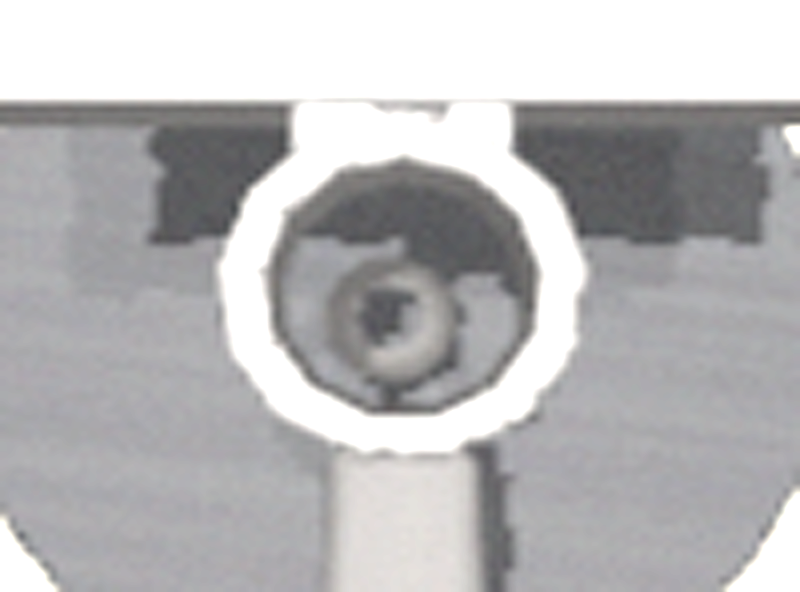

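The post top shows inside the ring at (319,163), with the ring centre at (320.6,158.6). By rays the offset is only about 1 mm in y, so I lower with that correction.

```bash
python3 - <<'E'
from h import *
t=lambda z:tcp(SL,[.5597,.0086,z],.15,0,-1)
print(r.move_l(*t(.075),vel=.1,guard=8),telemetry.current_wrist_force())
print(r.move_l(*t(.045),vel=.05,guard=8),telemetry.current_wrist_force())
print(r.move_l(*t(.0165),vel=.04,guard=6),telemetry.current_wrist_force(),telemetry.current_ee_pos()-t(.015)[0])
pic("wrist","p2"); pic("scene","p2s",(260,120,420,290),3.5); marks("scene",["sleeve","lip"]); print(telemetry.current_t())
E
```

```text
False [-0.0464  0.3061 -1.8397]
False [ 0.1972  0.1817 -1.1761]
False [ 0.6702  1.1067 -1.5752] [ 0.0002 -0.      0.0016]
scene sleeve [([0.3123, 0.3475, 0.004], 0.91), ([0.5609, 0.0096, 0.0208], 0.82)]
scene lip [([0.6768, 0.0283, 0.0207], 0.8), ([0.3712, 0.4454, 0.0017], 0.57), ([0.3875, -0.115, 0.0002], 0.51)]
29.8417
```

View pics/p2.png

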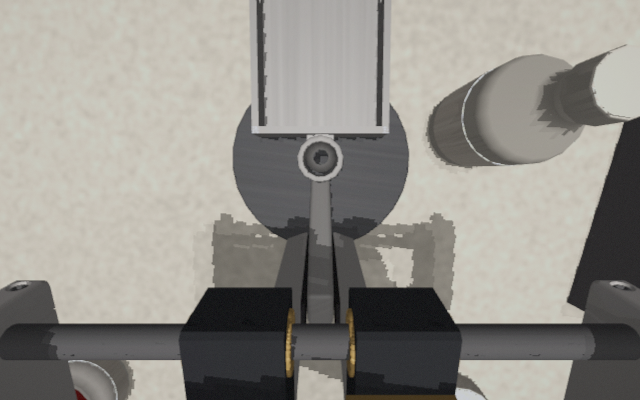

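View pics/p2s.png

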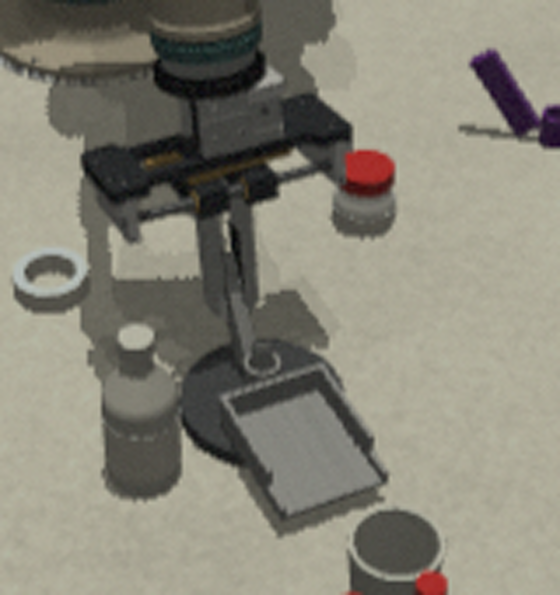

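The sleeve is over the post, centred at (320,158). I lower until it touches the base, then release.

```bash
python3 - <<'E'
from h import *
P0,Q=tcp(SL,[.5597,.0086,.015],.15,0,-1)
print(r.move_l(P0+[0,0,-.004],Q,vel=.02,guard=3),telemetry.current_wrist_force(),telemetry.current_ee_pos()-P0)
gripper_to(.04); r.hold(.3)
T=Rn.from_quat(np.roll(Q,-1)).apply([0,0,1])
r.move_l(telemetry.current_ee_pos()-.12*T,vel=.12)
r.hold(.3)
pic("wrist","p3"); marks("wrist",["sleeve","lip","grip_tab","post_top","base_top"])
pic("scene","p3s",(150,100,420,300),2.9); marks("scene",["sleeve","lip","grip_tab","base_top"]+["reagent","specimen","tape","beaker","vial"]); print(telemetry.current_t())
E
```

```text
True [-0.5891 -0.3957  4.5234] [ 0.0005 -0.0001 -0.0005]
wrist sleeve [([0.5598, 0.0069, 0.0152], 0.81)]
wrist lip [([0.6756, 0.0254, 0.013], 0.77)]
wrist grip_tab [([0.5028, 0.0026, 0.0698], 0.71)]
wrist post_top [([0.5623, 0.0082, 0.0696], 0.76)]
wrist base_top [([0.5575, 0.0082, 0.0139], 0.74)]
scene sleeve [([0.3151, 0.3493, 0.0028], 0.95), ([0.5632, 0.0082, 0.0206], 0.85)]
scene lip [([0.3748, 0.4476, -0.0], 0.88), ([0.5959, -0.0851, -0.0005], 0.7), ([0.6736, 0.0271, 0.0168], 0.67)]
scene grip_tab [([0.2873, 0.2994, 0.0542], 0.74), ([0.5066, 0.0019, 0.0737], 0.64), ([0.5634, 0.0085, 0.065], 0.43)]
scene base_top [([0.56, 0.0049, 0.0133], 0.77)]
scene reagent [([0.5962, -0.0866, 0.001], 0.88)]
scene specimen [([0.3751, 0.1531, -0.0025], 0.92)]
scene tape [([0.3882, -0.114, -0.0042], 0.7)]
scene beaker [([0.7626, 0.0305, 0.0019], 0.72), ([0.5598, 0.0115, 0.0156], 0.63)]
scene vial [([0.6682, 0.3222, -0.0014], 0.64)]
33.2667
```

View pics/p3.png

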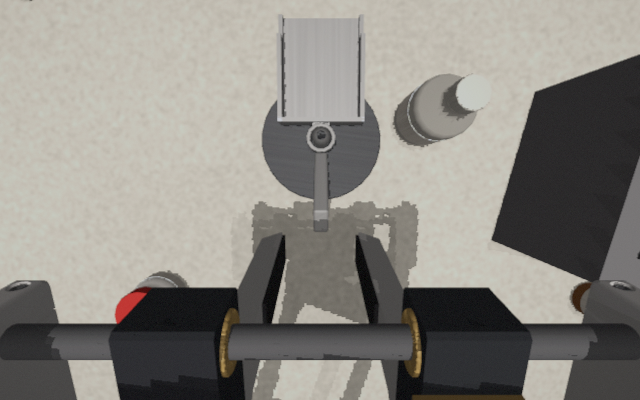

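View pics/p3s.png

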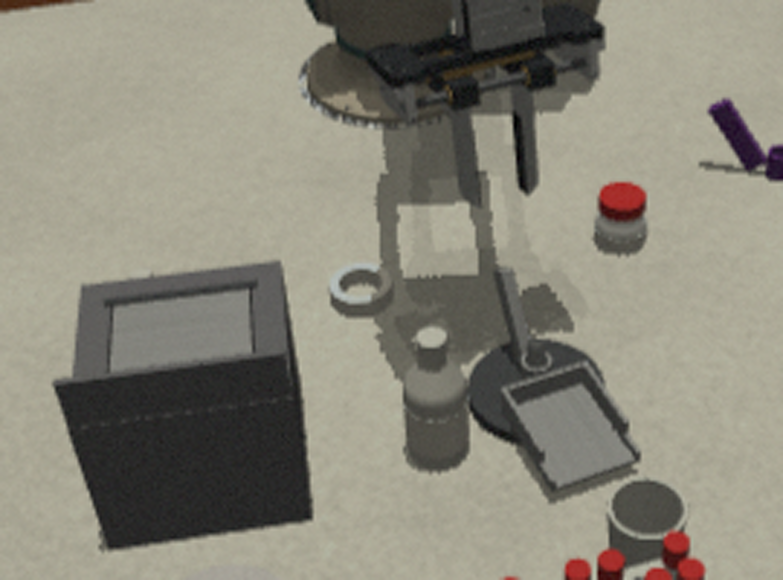

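The scoop is parked and the flap is shut. The lip reading dropped slightly after release, so I measure the level more carefully before handing in.

```bash
python3 - <<'E'
from h import *
im=pic("scene","l1",(310,190,400,290),6)
A={"sleeve":[],"lip":[],"grip_tab":[]}
for k in range(5):
  for cam in ("scene","wrist"):
    vision.snapshot(cam)
    for t in A:
        for d in models.mark_of(t,cam):
            a=np.array(d["at"])
            if .48<a[0]<.7 and -.03<a[1]<.06 and d["score"]>.5: A[t].append(a)
for t in A: print(t,len(A[t]),np.mean(A[t],0),np.std(A[t],0))
c=vision.get_calibration("scene")
def proj(P):
    v=Rn.from_quat(np.roll(c['orientation'],-1)).inv().apply(np.array(P)-c['position']); return np.array([c['cx']+c['fx']*v[0]/v[2]-310,c['cy']+c['fy']*v[1]/v[2]-190])*6
for tilt in (0,.09):
  S=scoopR(.15,tilt)
  print(tilt,[proj(np.array([.5597,.0086,.015])+S.apply(x)).round(1) for x in ([.115,.04,.012],[.115,-.04,.012],[.115,-.04,0],[.015,.04,.026],[.015,-.04,.026],[-.071,0,.078])], proj([.56,.0086,.07]))
E
```

```text
sleeve 10 [0.5619 0.0074 0.017 ] [0.0011 0.0007 0.0022]
lip 9 [0.6738 0.0267 0.0171] [0.0014 0.0011 0.001 ]
grip_tab 10 [0.5055 0.0021 0.0713] [0.0027 0.0027 0.002 ]
0 [array([361.2, 392.9]), array([176.8, 457.6]), array([176.4, 478. ]), array([247.9, 205.6]), array([ 71.2, 262.7]), array([74.3, 14.1])] [145.6315 159.8713]
0.09 [array([360.4, 411.7]), array([177.2, 476.4]), array([175.6, 494.6]), array([250.3, 211.6]), array([ 73.6, 268.8]), array([81.2, 13.2])] [145.6315 159.8713]
```

View pics/l1.png

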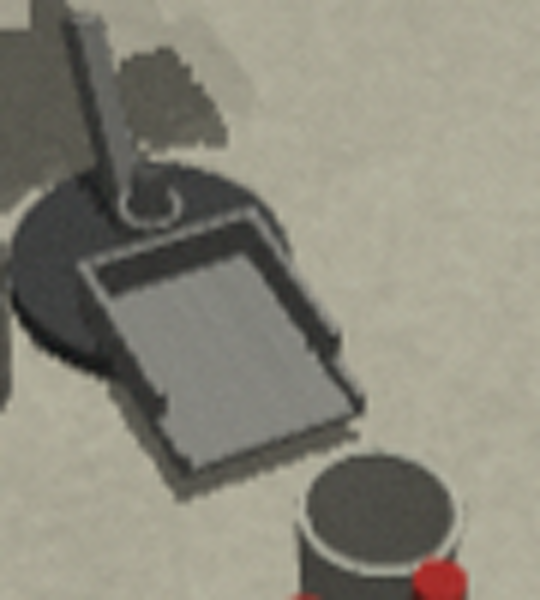

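```bash
python3 - <<'E'
from h import *
a=cv2.imread("pics/p2s.png"); a=cv2.resize(a,(160,170),interpolation=cv2.INTER_AREA)   # origin 260,120
im=vision.snapshot("scene")[:,:,::-1]; b=im[120:290,260:420].copy()
U=8
A=cv2.resize(cv2.cvtColor(a,6),None,fx=U,fy=U,interpolation=cv2.INTER_CUBIC);B=cv2.resize(cv2.cvtColor(b,6),None,fx=U,fy=U,interpolation=cv2.INTER_CUBIC)
def sh(n,x0,y0,x1,y1,m=6):
    t=A[(y0-120)*U:(y1-120)*U,(x0-260)*U:(x1-260)*U]; s=B[(y0-120-m)*U:(y1-120+m)*U,(x0-260-m)*U:(x1-260+m)*U]
    R=cv2.matchTemplate(s,t,cv2.TM_CCOEFF_NORMED); _,v,_,l=cv2.minMaxLoc(R); print(n,"dx,dy px",l[0]/U-m,l[1]/U-m,round(v,3))
sh("front R",333,258,350,274); sh("front L",358,245,374,264); sh("back L",344,220,360,235); sh("back R",320,228,335,243); sh("sleeve",326,217,344,230); sh("reagent",284,210,306,262); sh("tab",320,192,336,210)
E
```

```text
front R dx,dy px 0.0 0.375 0.975
front L dx,dy px 0.0 0.75 0.98
back L dx,dy px 0.125 0.625 0.98
back R dx,dy px 0.0 0.75 0.98
sleeve dx,dy px 0.0 0.875 0.956
reagent dx,dy px 0.0 0.125 0.954
tab dx,dy px -6.0 2.25 0.696
```

Front and back edges moved down by the same 0.4–0.75 px relative to the level held pose, so it settled without tilting. Handing in.

```bash
python3 - <<'E'
from h import *
print(telemetry.current_t(),telemetry.current_wrist_force()); r.sign_off()
E
```

```text
35.3667 [0.0733 0.8296 0.0706]
the job is handed in; nothing more can be done
```

The four caps are in the bin, the flap is shut and the empty scoop is parked on the stand. I handed the job in after about 35 s. I gripped the steel scoop by its tab and pressed the flap open with the lip. I then tipped to 70° with the flap held open, drew the scoop out, lowered its sleeve over the post until it touched the base, and let go.

**Last checks that passed:**
- **Scoop and flap:** the pictures show an empty tray and a shut flap, with no stray caps on the bench.
- **Parking:** the sleeve reads within about 2–3 mm of the post. The base contact came within 0.5 mm of the height expected for the sleeve flat on the base. A picture comparison shows it settled level after release.
- **Bystanders:** the vial, reagent bottle, jar, tape and beaker read within a few mm of where they started. The dropper also did when I last measured it, after leaving the bin.

**Not confirmed or in disagreement:**
- **Caps inside the bin:** I could not see into the bin, so all four being inside is inferred from the empty tray and clear bench.
- **Wrist force:** it read about -2.05 N after emptying, against -2.1 to -2.3 N before. I expected a drop of about 0.5 N; the reading drifts, so I relied on the pictures.
- **Lip height:** one single network reading of the lip was about 4 mm lower after release, but averaging repeated readings and the picture comparison did not confirm a tilt.

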